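# Sweep the empty weighing boats into the waste pan

### The job

Clear up after the weighing: with your fingers, sweep the two empty white weighing boats along the worktop through the open front of the yellow waste pan, until both lie flat on its floor, well inside and clear of the bevelled front lip. Only push them: do not pick them up or flick them. Leave the glass weighing bottle and the petri dish that stand among them where they are.

Things in the scene. Friction and masses are not known exactly. Their poses are not given: they have to be found in the camera images.
- boat_a: A square white empty plastic weighing boat, 62 x 62 mm over the rim, 16 mm high, sides sloping in to a smaller base, about 12 g, one of two alike; origin at the centre of its underside, z up, x and y along its sides; it slides easily on the worktop and up into the pan
- boat_b: A square white empty plastic weighing boat, 62 x 62 mm over the rim, 16 mm high, sides sloping in to a smaller base, about 12 g, one of two alike; origin at the centre of its underside, z up, x and y along its sides; it slides easily on the worktop and up into the pan
- pan: Yellow waste pan fixed to the worktop, open to its own -x side, towards the robot. Origin on the worktop under the middle of its floor; x points to the back wall. Floor inside: x -60 to 60 mm, y -160 to 160 mm, 2 mm above the worktop; a bevel (x -79 to -60 mm) leads up to it without a step. Back and side walls 4 mm thick, 34 mm high with the rim; steel handle 27 mm out behind the back wall
- dish: Round petri dish with lid, 60 mm in diameter, 15 mm high, clear with a beige filling, loose on the worktop in the row of boats; to be left alone. Origin at the centre of its underside
- bottle: Glass weighing bottle with lid, 42 mm in diameter, 58 mm high, loose on the worktop in the row of boats; to be left alone. Origin at the centre of its underside
Things that resemble listed ones, but are neither listed nor needed, are in the scene too. What is shaped like the boat_a but brown, green or turquoise is not meant.

How it is judged:
At the end, for the whole second after the job is handed in: Both boats lie flat and at rest on the pan's floor, between its side walls, each boat's centre no more than 34 mm in front of the middle of the floor (clear of the bevelled lip); bottle and petri dish upright, within 20 mm of where they stood (x of boat_a in the frame of pan between -0.034 and 0.04 m and y of boat_a in the frame of pan between -0.14 and 0.14 m and height (world z) of each of boat_a, boat_b below 0.012 m and angle between each of boat_a, boat_b, dish, bottle's own z axis and vertical below 0.2 rad and linear speed of each of boat_a, boat_b below 0.03 m/s and x of boat_b in the frame of pan between -0.034 and 0.04 m and y of boat_b in the frame of pan between -0.14 and 0.14 m and distance of each of dish, bottle from where it was at the start of the episode below 0.02 m); the robot touches nothing.
It fails at once if a boat is lifted more than 25 mm off the worktop (height (world z) of any of boat_a, boat_b above 0.025 m).
It fails at once if a boat is flicked (faster than 0.7 m/s) (linear speed of any of boat_a, boat_b above 0.7 m/s).
It fails at once if the bottle or the petri dish is pushed more than 20 mm, or tipped (distance of any of dish, bottle from where it was at the start of the episode above 0.02 m or angle between any of dish, bottle's own z axis and vertical above 0.5 rad).
It also fails if it takes over 54 s, if anything falls off the work surface, if the arm or the gripper's body presses on something with over 40 N, if the wrist force passes 120 N, or if a joint passes its speed limit or range.

### The arm

A 7-joint arm with a two-finger parallel gripper is mounted at the origin on a cart in front of the work surface, level with it; the furniture and walls round the work are solid. World frame = base frame: x ahead of the robot, y to its left, z up, the work surface at z = 0. Lengths are in m, angles in rad, forces in N, time in s.
With the tool pointing down it reaches from about 0.425 to 1.025 m from the base axis. Payload 9.4 kg.
Tool frame: the origin (TCP) lies at the very end of the fingers, on their centre line; the grasp point (between the pads) lies 19 mm behind it (r.grip_point_offset is the distance from the TCP to the grasp point, in m); x points along the fingers, y is the direction in which the jaws open and shut, and the axes are right-handed (so a half turn about x gives the same grasp; the last joint's range is limited). The gripper opens to 93 mm and grips with 3 to 60 N. Pads are 15 mm wide; open, the fingers measure 128 mm over their backs; the gripper's body (75 mm by 188 mm) begins 65 mm behind the grasp point.
Start: joints at [1.169, 0.599, -0.003, 1.599, 0.002, 0.943, -0.08], TCP at [0.231, -0.687, 0.219] pointing down, gripper open.
Joint ranges: [-2.57, 2.57], [-0.35, 1.97], [-1.29, 1.29], [0.11, 2.56], [-1.05, 4.19], [0.11, 1.86], [-2.63, 2.63]. Speed limits (rad/s): [2.22, 2.22, 3.01, 3.01, 3.14, 3.14, 3.14].

### API

Orientations are given as a rotation vector (axis times angle).
In Python, from bench import r, fingers, solver, eyes gives the robot as it stands. Calls block until the motion is done:
- r.reach(position, orientation): joint-space move of the TCP to a pose.
- r.movel(position, attitude=None, vel=0.15, stop_force=None): straight line of the TCP; attitude=None keeps the orientation; vel is the mean speed in m/s. With stop_force (N) it stops when the force on the tool has changed by that much, and returns True; else False.
- r.movej(angles): joint-space move.
- fingers.move_gripper(opening, newtons=None): opening from 0.0 (shut) to 1.0 (fully open); newtons is the grip in N (None keeps the last); returns when the fingers have stopped.
- r.sleep(seconds).
- solver.inverse_kinematics(position, orientation): joint angles nearest the present ones, or None.
- r.get_obs(): the state.
- eyes.snapshot(name): name is "scene" or "side" or "wrist"; returns a dict with "frame" (480x640x3 uint8, blue, green, red), "mtx" (3x3 intrinsics, pixels), "camera_from_world" (4x4, takes a point from world to camera coordinates). Camera axes: x right, y down, z forward; pixel columns grow to the right and rows downward; lengths in m; the calibration is good to about 2 mm. A picture is of the moment at which its call begins. There is no depth.
A pose or a line that the arm cannot do raises r.PlanningError and nothing moves.
- r.finish_job(): hands the job in, once; it reports no verdict.
The state is a dict: "t": time; "qpos": joint angles; "qvel": joint speeds; "effort": joint torques, N m; "position": TCP position; "tcp_rot": TCP orientation; "wrist_force": force on the tool from outside, world axes, zero at the start; "ft_torque": the same for the moment, N m; "opening": opening from 0.0 (shut) to 1.0 (fully open).
Only numpy, scipy, OpenCV 4.12 (cv2) and the standard library are available. Lean on these libraries where they do the work, as an engineer would, in place of code of your own. Each camera call takes 0.05 s, during which the arm holds its last target. There are 200 camera calls.

## Working session

There is one attempt and no reset: what is moved stays moved. The work goes in short steps, each a Python script; the robot and the scene stay as the last script left them, time stands still between calls to the robot, and variables do not carry over. Pictures are saved under pics/ and viewed, about 8 in all and at most 12, crops included, and the job is handed in when it is done.

```bash
ls; mkdir -p pics; python3 - <<'E'
from bench import r,eyes
import cv2,numpy as np
for n in("scene","side"):
    s=eyes.snapshot(n);cv2.imwrite(f"pics/{n}0.png",s["frame"]);np.savez(f"{n}0.npz",**s)
    print(n,s["mtx"].tolist(),np.linalg.inv(s["camera_from_world"]).round(3).tolist())
o=r.get_obs();print(o["t"],o["position"],o["tcp_rot"],o["opening"])
E
```

```text
pics
scene [[504.4380972102666, 0.0, 309.38221394745767], [0.0, 504.4380972102666, 237.86200249426855], [0.0, 0.0, 1.0]] [[0.686, -0.49, 0.537, -0.031], [-0.727, -0.469, 0.501, -0.534], [0.007, -0.735, -0.678, 0.68], [0.0, 0.0, 0.0, 1.0]]
side [[623.8610037680072, 0.0, 323.6905860876165], [0.0, 623.8610037680072, 239.83386011918353], [0.0, 0.0, 1.0]] [[-0.868, -0.267, 0.418, -0.046], [-0.496, 0.472, -0.729, 0.891], [-0.003, -0.84, -0.542, 0.739], [0.0, 0.0, 0.0, 1.0]]
0.1 [ 0.23119022 -0.6867035   0.21786556] [ 2.04587033  0.33666692 -2.04659544] 1.0004315091109603
```

View pics/scene0.png

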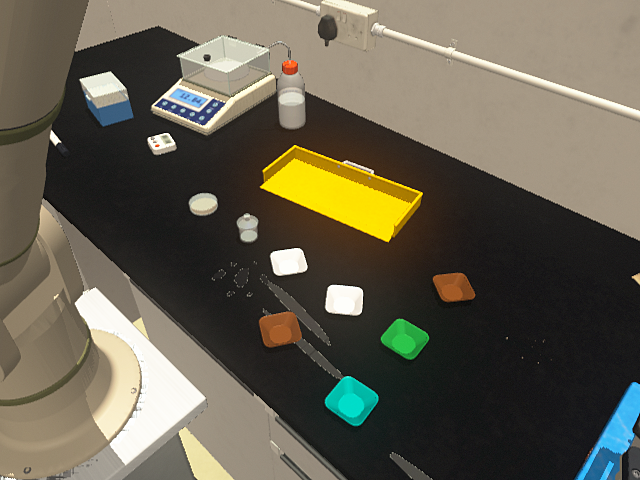

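View pics/side0.png

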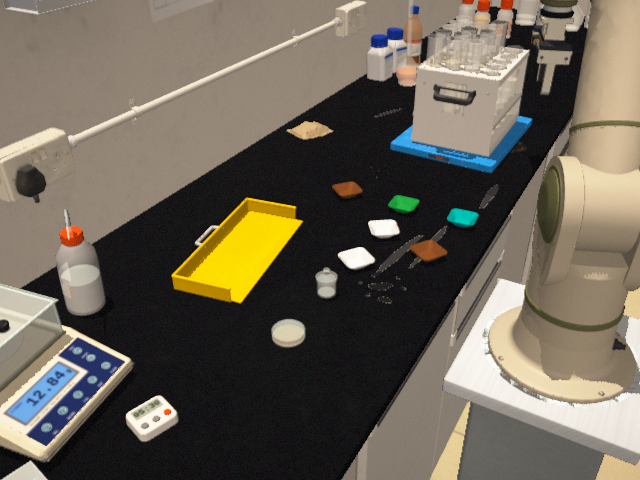

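The white boats are at scene (288,262) and (344,300), and at side (356,259) and (384,229). These could be taken for a boat:
- Brown boats at scene (280,329) and (454,287)
- Green boat at (405,339)
- Turquoise boat at (352,401)
- Petri dish at (203,204), which is round and beige

Only the two white square ones fit the description. The bottle is at (247,228), and the pan is centred near (342,195). Next I'll measure and check one close crop.

```bash
cat > h.py <<'E'
import cv2,numpy as np
def load(n):return dict(np.load(n))
def ray(s,uv):
    T=np.linalg.inv(s["camera_from_world"]);d=np.linalg.inv(s["mtx"])@np.array([uv[0],uv[1],1.])
    return T[:3,3],T[:3,:3]@d
def onz(s,uv,z):
    o,d=ray(s,uv);return o+d*(z-o[2])/d[2]
def tri(s1,a,s2,b):
    P=[s["mtx"]@s["camera_from_world"][:3] for s in(s1,s2)]
    X=cv2.triangulatePoints(P[0],P[1],np.float64(a).reshape(2,1),np.float64(b).reshape(2,1))[:,0];return X[:3]/X[3]
def blobs(f,lo,hi,amin=150):
    m=cv2.inRange(cv2.cvtColor(f,cv2.COLOR_BGR2HSV),lo,hi)
    m=cv2.morphologyEx(m,cv2.MORPH_CLOSE,np.ones((3,3)))
    return [c for c in cv2.findContours(m,cv2.RETR_EXTERNAL,cv2.CHAIN_APPROX_NONE)[0] if cv2.contourArea(c)>amin]
WHITE=((0,0,150),(180,45,255));YEL=((20,150,60),(35,255,255))
def white(s,near):
    return min(blobs(s["frame"],*WHITE),key=lambda c:np.hypot(*(c[:,0].mean(0)-near)))
E
python3 - <<'E'
from h import *
S,D=load("scene0.npz"),load("side0.npz")
for a,b in(((288,262),(356,259)),((344,300),(384,229))):
    R=[]
    for s,n in((S,a),(D,b)):
        c=white(s,n);P=np.array([onz(s,p[0],.016) for p in c])[:,:2]
        rc=cv2.minAreaRect(np.float32(P*1000));print("rim",np.round(rc[0],1),np.round(rc[1],1),round(rc[2],1),len(c))
        h=cv2.boxPoints(rc)
    # height: compare centroids of the filled outline
    q=[(lambda m:(m["m10"]/m["m00"],m["m01"]/m["m00"]))(cv2.moments(white(s,n))) for s,n in((S,a),(D,b))]
    print("tri",tri(S,q[0],D,q[1]).round(4))
for s in(S,D):
    c=max(blobs(s["frame"],*YEL),key=cv2.contourArea)
    print("pan",cv2.approxPolyDP(c,3,True)[:,0].tolist())
ims=[cv2.resize(S["frame"][130:340,180:440],(780,630)) [:590],cv2.resize(D["frame"][190:360,160:440],(790,480))]
cv2.imwrite("pics/c1.png",ims[0]);cv2.imwrite("pics/c2.png",ims[1])
E
```

```text
rim [421.7 -59.3] [65.4 62.8] 55.2 100
rim [421.6 -56.2] [63.2 65.7] 56.2 79
tri [ 0.4226 -0.0584  0.0139]
rim [ 423.1 -193.7] [64.1 62.5] 36.5 114
rim [ 422.6 -190.1] [62.7 66.7] 36.2 77
tri [ 0.4239 -0.1931  0.0137]
pan [[262, 170], [261, 188], [388, 242], [417, 208], [422, 194], [296, 145]]
pan [[296, 207], [246, 197], [171, 274], [173, 288], [240, 303], [302, 220], [295, 218]]
```

View pics/c1.png

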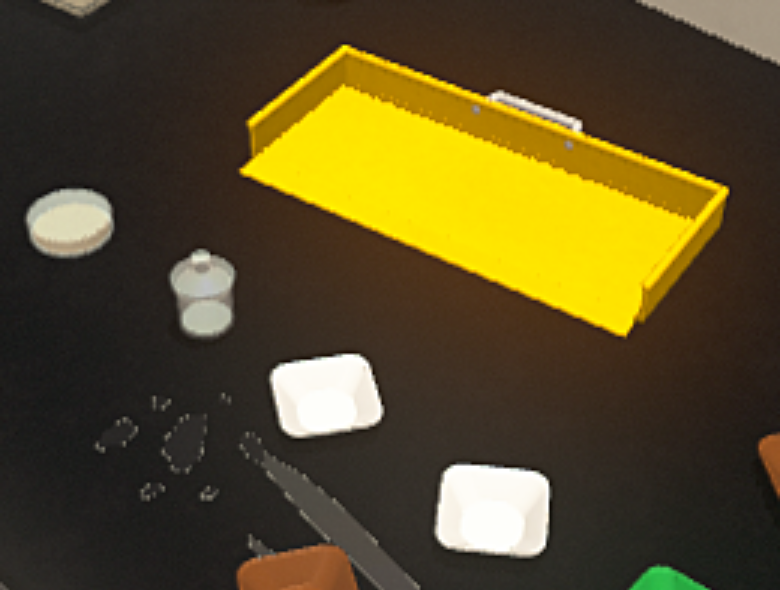

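View pics/c2.png

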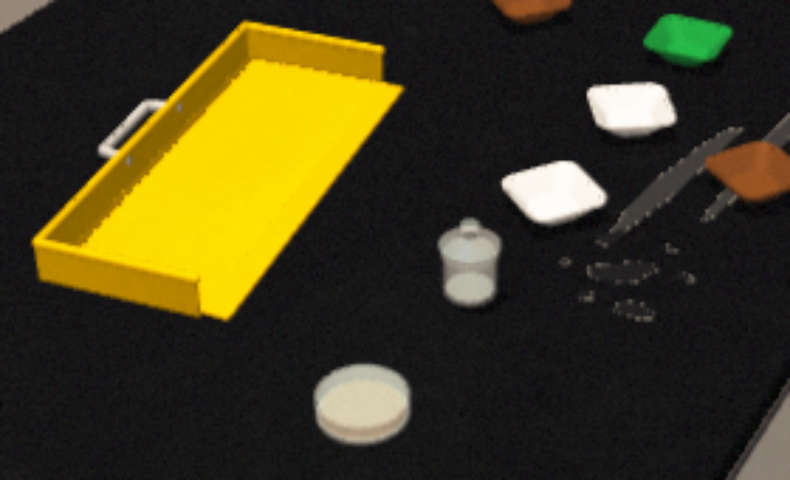

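The crops confirm two white square boats, with nothing between them and the pan. The bottle stands beside the left boat. At r ≈ 0.426 m the boats are too close to get vertical fingers behind them. I'll put the closed fingers inside each boat and push its front wall, which also presses the boat down. Next: locate the pan, bottle and dish, then check reach.

```bash
cat >> h.py <<'E'
def W(s,sc,cx,cy):return onz
E
sed -i '$d' h.py; sed -i '$d' h.py; tail -3 h.py; python3 - <<'E'
from h import *
S,D=load("scene0.npz"),load("side0.npz")
c1=lambda x,y:(180+x/3,130+y/3); c2=lambda x,y:(160+x/2.821,190+y/2.824)
for n,a,b in(("lipL",c1(242,172),c2(228,319)),("lipR",c1(626,334),c2(403,88)),("backL rim",c1(346,47),c2(36,242)),("backR rim",c1(727,188),c2(246,24)),
  ("bottle base",c1(207,322),c2(470,290)),("bottle knob",c1(201,255),c2(469,226)),("dish base",c1(70,236),c2(362,422)),):
    print(n,tri(S,a,D,b).round(4),onz(S,a,0)[:2].round(4),onz(D,b,0)[:2].round(4))
# boat corner heights: rim corners by triangulation
from scipy.spatial.transform import Rotation as R
from bench import r,solver
r0=R.from_rotvec(r.get_obs()["tcp_rot"]);print(r0.as_matrix().round(2).tolist())
def ori(yaw,tilt=0): # jaws' y axis at 'yaw' from world x; x down
    x=np.array([0,0,-1.]);y=np.array([np.cos(yaw),np.sin(yaw),0]);return (R.from_euler('y',tilt)*R.from_matrix(np.c_[x,y,np.cross(x,y)])).as_rotvec()
for p in((.425,-.057),(.435,-.057),(.424,-.192)):
  for yw in(56,-34,36,-54,90,-90,0):
    for t in(0,.2):
      q=solver.inverse_kinematics([*p,.007],ori(np.radians(yw),t));print(p,yw,t,None if q is None else np.round(q,2).tolist())
E
```

```text
return [c for c in cv2.findContours(m,cv2.RETR_EXTERNAL,cv2.CHAIN_APPROX_NONE)[0] if cv2.contourArea(c)>amin]
WHITE=((0,0,150),(180,45,255));YEL=((20,150,60),(35,255,255))
def white(s,near):Traceback (most recent call last):
  File "<stdin>", line 1, in <module>
  File "h.py", line 16
    def white(s,near):
                      ^
IndentationError: expected an indented block after function definition on line 16
```

```bash
cat >> h.py <<'E'

    return min(blobs(s["frame"],*WHITE),key=lambda c:np.hypot(*(c[:,0].mean(0)-near)))
from scipy.spatial.transform import Rotation as R
def ori(yaw,tilt=0): # jaw axis at yaw (rad) from world x, fingers down, tilted about world y
    x=np.array([0,0,-1.]);y=np.array([np.cos(yaw),np.sin(yaw),0])
    return (R.from_euler('y',tilt)*R.from_matrix(np.c_[x,y,np.cross(x,y)])).as_rotvec()
E
python3 - <<'E'
from h import *
S,D=load("scene0.npz"),load("side0.npz")
c1=lambda x,y:(180+x/3,130+y/3); c2=lambda x,y:(160+x/2.821,190+y/2.824)
for n,a,b in(("lipL",c1(242,172),c2(228,319)),("lipR",c1(626,334),c2(403,88)),("backL rim",c1(346,47),c2(36,242)),("backR rim",c1(727,188),c2(246,24)),
  ("bottle base",c1(207,322),c2(470,290)),("bottle knob",c1(201,255),c2(469,226)),("dish base",c1(70,236),c2(362,422)),):
    print(n,tri(S,a,D,b).round(4),onz(S,a,0)[:2].round(4),onz(D,b,0)[:2].round(4))
from bench import r,solver
r0=R.from_rotvec(r.get_obs()["tcp_rot"]);print(r0.as_matrix().round(2).tolist())
for p in((.425,-.057),(.435,-.057),(.424,-.192)):
  for yw in(56,-34,36,-54,90,-90,0):
    for t in(0,.2):
      q=solver.inverse_kinematics([*p,.007],ori(np.radians(yw),t));print(p,yw,t,None if q is None else np.round(q,2).tolist())
E
```

```text
lipL [ 0.5546  0.1624 -0.0032] [0.5529 0.1596] [0.5514 0.1659]
lipR [ 0.6084 -0.1517 -0.0025] [ 0.6082 -0.1525] [ 0.6049 -0.1473]
backL rim [0.6935 0.1902 0.0289] [0.7279 0.2236] [0.7222 0.1624]
backR rim [ 0.7477 -0.1309  0.0295] [ 0.7865 -0.1116] [ 0.7785 -0.1717]
bottle base [ 0.4268  0.0567 -0.0016] [0.4254 0.0552] [0.4259 0.0584]
bottle knob [0.4274 0.0582 0.0538] [0.4684 0.1098] [ 0.4635 -0.0065]
dish base [ 0.4235  0.2004 -0.0079] [0.4183 0.192 ] [0.4185 0.2077]
[[-0.0, 0.32, -0.95], [0.0, -0.95, -0.32], [-1.0, -0.0, 0.0]]
(0.425, -0.057) 56 0 [0.13, 0.68, -0.19, 2.41, 1.09, 0.13, -0.13]
(0.425, -0.057) 56 0.2 [0.32, 0.74, -0.47, 2.25, 0.65, 0.51, 0.29]
(0.425, -0.057) -34 0 [0.13, 0.68, -0.19, 2.41, 1.09, 0.13, -1.7]
(0.425, -0.057) -34 0.2 [0.11, 0.71, -0.15, 2.26, 0.25, 0.39, -0.86]
(0.425, -0.057) 36 0 [0.13, 0.68, -0.19, 2.41, 1.09, 0.13, -0.48]
(0.425, -0.057) 36 0.2 [0.27, 0.73, -0.4, 2.25, 0.58, 0.47, 0.02]
(0.425, -0.057) -54 0 [0.13, 0.68, -0.19, 2.41, 1.09, 0.13, -2.05]
(0.425, -0.057) -54 0.2 [0.06, 0.71, -0.09, 2.27, 0.15, 0.38, -1.1]
(0.425, -0.057) 90 0 [0.13, 0
[... 1494 characters left out ...]
 0.72, -0.11, 2.19, 0.29, 0.44, -0.62]
(0.424, -0.192) 36 0 [0.43, 0.68, -0.18, 2.33, 0.69, 0.18, 0.23]
(0.424, -0.192) 36 0.2 [0.51, 0.74, -0.36, 2.18, 0.58, 0.53, 0.3]
(0.424, -0.192) -54 0 [0.32, 0.68, -0.03, 2.34, 0.13, 0.12, -0.77]
(0.424, -0.192) -54 0.2 [0.3, 0.72, -0.05, 2.2, 0.2, 0.43, -0.87]
(0.424, -0.192) 90 0 [0.48, 0.69, -0.25, 2.33, 0.85, 0.21, 1.01]
(0.424, -0.192) 90 0.2 [0.62, 0.77, -0.53, 2.17, 0.74, 0.61, 1.08]
(0.424, -0.192) -90 0 [0.29, 0.68, 0.02, 2.34, -0.11, 0.12, -1.16]
(0.424, -0.192) -90 0.2 [0.22, 0.72, 0.06, 2.2, 0.03, 0.41, -1.32]
(0.424, -0.192) 0 0 [0.38, 0.68, -0.11, 2.33, 0.47, 0.15, -0.18]
(0.424, -0.192) 0 0.2 [0.42, 0.72, -0.23, 2.19, 0.44, 0.48, -0.18]
```

Pan centre is about (0.658, 0.019) with yaw 9.7°; the lip and back rim agree within 2 mm. The bottle is at (0.427, 0.057) and the dish at (0.42, 0.20). I'll pull in first to stay clear of the rack, then push boat_a.

```bash
cat >> h.py <<'E'
PAN=np.array([.658,.019]);PY=np.radians(9.7);RP=np.array([[np.cos(PY),-np.sin(PY)],[np.sin(PY),np.cos(PY)]])
w=lambda x,y:PAN+RP@np.array([x,y])
p_=lambda xy:RP.T@(np.asarray(xy)-PAN)
def push(start,way,yaw,z=.009):
    from bench import r
    o=ori(np.radians(yaw),.2)
    r.reach([*start,.16],o)
    r.movel([*start,.035],vel=.15)
    print("touch",r.movel([*start,z],vel=.05,stop_force=6),r.get_obs()["position"])
    for x,y in way:
        r.movel([*w(x,y),z],vel=.1);f=r.get_obs()["wrist_force"];print("f",f.round(1))
    b=p_(r.get_obs()["position"][:2]);bk=w(b[0]-.005,b[1])
    r.movel([*bk,z],vel=.05);r.movel([*bk,.15],vel=.15)
    print(r.get_obs()["t"])
E
python3 - <<'E'
from h import *
S,D=load("scene0.npz"),load("side0.npz")
for uv in((393,135),(487,165),(532,118)):print("rack",onz(D,uv,0).round(3))
from bench import r,fingers,solver
for p,yw in(((.424,-.058),-80),(w(.005,.01),-80),((.425,-.19),-54),(w(-.14,-.085),-54),(w(.008,-.085),-54)):
    print([None if (q:=solver.inverse_kinematics([*p,z],ori(np.radians(yw),.2))) is None else q.round(2).tolist() for z in(.16,.009)])
fingers.move_gripper(0.0,20)
r.movel([.15,-.445,.25],vel=.25)
r.reach([.33,-.33,.25],ori(np.radians(-80),.2))
print(r.get_obs()["t"],r.get_obs()["position"])
E
```

```text
rack [ 0.629 -0.699  0.   ]
rack [ 0.327 -0.639  0.   ]
rack [ 0.306 -1.033  0.   ]
[[0.03, 0.42, -0.03, 2.18, 0.02, 0.74, -1.41], [0.0, 0.7, -0.0, 2.27, 0.01, 0.37, -1.4]]
[[-0.11, 0.67, -0.02, 1.64, -0.01, 1.03, -1.51], [-0.12, 0.85, 0.01, 1.72, -0.04, 0.78, -1.48]]
[[0.33, 0.46, -0.1, 2.11, 0.13, 0.78, -0.81], [0.3, 0.71, -0.05, 2.19, 0.2, 0.43, -0.88]]
[[0.15, 0.54, -0.14, 1.93, 0.1, 0.88, -0.99], [0.12, 0.76, -0.1, 2.01, 0.14, 0.58, -1.03]]
[[0.09, 0.7, -0.14, 1.58, 0.1, 1.07, -1.02], [0.06, 0.87, -0.09, 1.66, 0.1, 0.82, -1.02]]
3.6083 [ 0.32941185 -0.33082862  0.24961062]
```

```bash
python3 - <<'E'
from h import *
from bench import r,eyes
push((.424,-.058),[(.005,.01)],-80)
for n in("scene","side"):
    s=eyes.snapshot(n);np.savez(f"{n}1.npz",**s);cv2.imwrite(f"pics/{n}1.png",s["frame"])
E
```

```text
touch True [ 0.42465988 -0.05807834  0.0176394 ]
f [-0.7 -0.6  0.1]
10.1833
```

View pics/scene1.png

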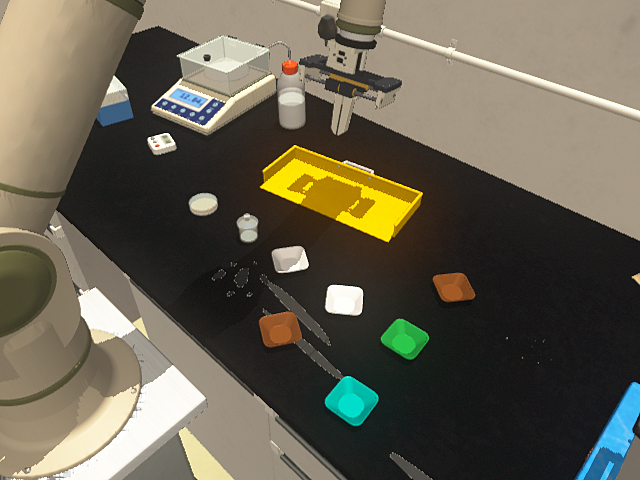

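The descent stopped at z ≈ 0.018, which is rim height, so the tip rode over the rim. Boat_a only turned slightly, at scene (289,260); the bottle and dish have not moved. I'll switch to pushing from behind: fingers part-open so they cradle the rear corner, leaning forward. Checking reach and re-measuring boat_a.

```bash
python3 - <<'E'
from h import *
S,D=load("scene1.npz"),load("side1.npz")
for s,ns in((S,((289,260),(344,300))),(D,((356,259),(384,229)))):
  for n in ns:
    c=white(s,n);P=np.array([onz(s,p[0],.016) for p in c])[:,:2]
    rc=cv2.minAreaRect(np.float32(P*1000));print(np.round(rc[0],1),np.round(rc[1],1),round(rc[2],1))
from bench import r,solver
for p in((.375,-.065),(.365,-.065),(.37,-.22),(.39,-.23)):
  for t in(.2,.3,.4,.5):
    for yw in(-80,-54):
      q=solver.inverse_kinematics([*p,.006],ori(np.radians(yw),t));q2=solver.inverse_kinematics([*p,.1],ori(np.radians(yw),t))
      print(p,t,yw,None if q is None else q.round(2).tolist(),q2 is not None)
a=S["frame"][225:330,240:400];b=D["frame"][190:310,300:440]
cv2.imwrite("pics/c3.png",np.hstack([cv2.resize(a,(400,263)),cv2.resize(b,(307,263))]))
E
```

```text
[427.8 -57.1] [64.1 61.9] 55.6
[ 423.1 -193.6] [64.3 62.5] 36.5
[426.6 -54.4] [60.6 65.9] 56.5
[ 422.2 -189.5] [62.7 68.1] 36.2
(0.375, -0.065) 0.2 -80 [0.08, 0.69, -0.09, 2.38, 0.21, 0.28, -1.6] True
(0.375, -0.065) 0.2 -54 [0.12, 0.7, -0.15, 2.37, 0.33, 0.29, -1.27] True
(0.375, -0.065) 0.3 -80 [0.1, 0.72, -0.11, 2.3, 0.18, 0.43, -1.57] True
(0.375, -0.065) 0.3 -54 [0.15, 0.72, -0.19, 2.3, 0.29, 0.45, -1.24] True
(0.375, -0.065) 0.4 -80 [0.1, 0.75, -0.13, 2.23, 0.16, 0.57, -1.55] True
(0.375, -0.065) 0.4 -54 [0.17, 0.76, -0.22, 2.23, 0.25, 0.59, -1.21] True
(0.375, -0.065) 0.5 -80 [0.11, 0.79, -0.13, 2.17, 0.14, 0.7, -1.54] True
(0.375, -0.065) 0.5 -54 [0.17, 0.8, -0.23, 2.16, 0.23, 0.72, -1.19] True
(0.365, -0.065) 0.2 -80 [0.08, 0.69, -0.08, 2.4, 0.21, 0.26, -1.6] True
(0.365, -0.065) 0.2 -54 [0.12, 0.69, -0.14, 2.4, 0.34, 0.27, -1.28] True
(0.365, -0.065) 0.3 -80 [0.09, 0.72, -0.11, 2.33, 0.18, 0.41, -1.58] True
(0.365, -0.065) 0.3 -54 [0.15, 0.72, -0.19, 2.32, 0.29, 0.43, -1.24] True
(0.365, -0.065) 0.4 -80 [0.1, 0.75, -0.13, 2.26, 0.16, 0.55, -1.56] True
(0.365, -0.065) 0.4 -5
[... 642 characters left out ...]
 0.5 -80 [0.33, 0.8, -0.05, 2.09, 0.25, 0.75, -1.34] True
(0.37, -0.22) 0.5 -54 [0.4, 0.81, -0.15, 2.08, 0.34, 0.78, -0.98] True
(0.39, -0.23) 0.2 -80 [0.39, 0.71, -0.05, 2.23, 0.27, 0.4, -1.31] True
(0.39, -0.23) 0.2 -54 [0.45, 0.71, -0.13, 2.23, 0.38, 0.42, -0.97] True
(0.39, -0.23) 0.3 -80 [0.37, 0.74, -0.05, 2.17, 0.26, 0.54, -1.31] True
(0.39, -0.23) 0.3 -54 [0.43, 0.74, -0.14, 2.16, 0.36, 0.56, -0.96] True
(0.39, -0.23) 0.4 -80 [0.35, 0.77, -0.05, 2.1, 0.25, 0.67, -1.32] True
(0.39, -0.23) 0.4 -54 [0.42, 0.78, -0.15, 2.1, 0.34, 0.69, -0.96] True
(0.39, -0.23) 0.5 -80 [0.33, 0.81, -0.05, 2.04, 0.25, 0.79, -1.32] True
(0.39, -0.23) 0.5 -54 [0.4, 0.82, -0.15, 2.03, 0.33, 0.82, -0.97] True
```

View pics/c3.png

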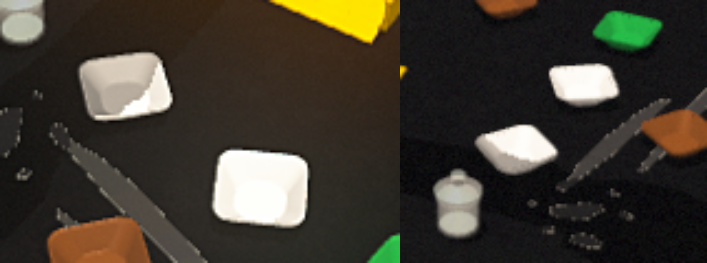

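```bash
cat >> h.py <<'E'
def hori(heading,tilt=.25): # jaw axis horizontal, square to heading; fingers lean forward along it
    f=np.array([np.cos(heading),np.sin(heading),0]);d=np.array([0,0,-1.])
    x=np.cos(tilt)*d-np.sin(tilt)*f;y=np.array([np.sin(heading),-np.cos(heading),0])
    return R.from_matrix(np.c_[x,y,np.cross(x,y)]).as_rotvec()
def sweep(start,end,heading,z=.008):
    from bench import r
    o=hori(np.radians(heading))
    r.reach([*start,.12],o);r.movel([*start,z],vel=.12)
    f0=r.get_obs()["wrist_force"];r.movel([*w(*end),z],vel=.1);r.sleep(.2)
    print("df",(r.get_obs()["wrist_force"]-f0).round(1),r.get_obs()["position"].round(3))
    e=w(*end)-.02*np.array([np.cos(np.radians(heading)),np.sin(np.radians(heading))])
    r.movel([*e,z],vel=.1);r.movel([*e,.14],vel=.2);print("t",r.get_obs()["t"])
def shots(k):
    from bench import eyes
    for n in("scene","side"):
        s=eyes.snapshot(n);np.savez(f"{n}{k}.npz",**s);cv2.imwrite(f"pics/{n}{k}.png",s["frame"])
E
python3 - <<'E'
from h import *
S=load("scene0.npz");print("brown",onz(S,(280,329),.01).round(3))
from bench import r,fingers,solver
a0=np.array((.427,-.056))-.05*np.array((np.cos(.25),np.sin(.25)))
b0=(.379,-.224);print(a0,solver.inverse_kinematics([*b0,.008],hori(np.radians(36))))
print(solver.inverse_kinematics([*a0,.008],hori(np.radians(18))),solver.inverse_kinematics([*a0,.12],hori(np.radians(18))))
fingers.move_gripper(.43)
sweep(a0,(-.036,.022),18)
shots(2)
E
```

```text
brown [ 0.306 -0.156  0.01 ]
[ 0.37855438 -0.0683702 ] [ 0.23236319  0.7082732   0.03196107  2.30893172  0.55477876  0.33118191
 -1.22807316]
[ 0.00479385  0.70141005 -0.05198369  2.34895385  0.29987767  0.34763466
 -1.59076793] [ 0.07767246  0.47379311 -0.1491187   2.28588492  0.21712166  0.64134983
 -1.51090931]
df [-1.1  0.3 -0.3] [0.619 0.035 0.008]
t 17.4417
```

View pics/side2.png

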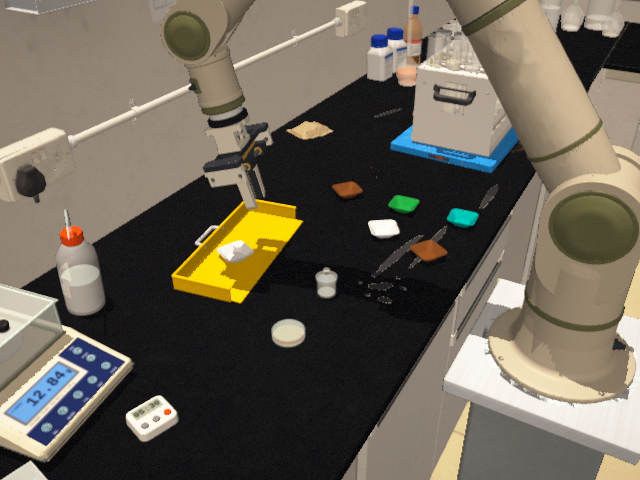

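Boat_a now lies in the pan at side (236,251); the bottle at (326,284) and dish at (288,333) have not moved. The brown boat is 0.1 m from the start point for boat_b, so it's clear. Now boat_b.

```bash
cat >> h.py <<'E'
def whites(k):
    for n in("scene","side"):
        s=load(f"{n}{k}.npz")
        for c in blobs(s["frame"],(0,0,95),(180,80,255),60):
            P=np.array([p_(onz(s,q[0],.018)[:2]) for q in c]);rc=cv2.minAreaRect(np.float32(P*1000))
            if abs(rc[0][0])<110 and abs(rc[0][1])<190 and cv2.contourArea(c)>200:print(n,"pan mm",np.round(rc[0]),np.round(rc[1]),round(rc[2]))
E
python3 - <<'E'
from h import *
from bench import r,fingers
whites(2)
fingers.move_gripper(.3)
r.reach([.45,-.1,.16],hori(np.radians(30)))
sweep((.379,-.224),(-.038,-.097),36)
r.reach([.42,-.2,.25],hori(np.radians(30)))
shots(3);whites(3);print(r.get_obs()["t"])
s=load("scene3.npz")["frame"][130:340,180:440];d=load("side3.npz")["frame"][190:350,165:365]
cv2.imwrite("pics/c4.png",np.hstack([cv2.resize(s,(400,323)),cv2.resize(d,(400,323))]))
E
```

```text
scene pan mm [-3. 26.] [66. 62.] 57
side pan mm [-3. 32.] [61. 68.] 56
df [-0.2  1.   2.1] [ 0.637 -0.083  0.008]
t 24.9917
scene pan mm [98. 21.] [326. 167.] 23
side pan mm [-3. 31.] [62. 69.] 53
side pan mm [  1. -71.] [62. 72.] 21
26.0833
```

View pics/c4.png

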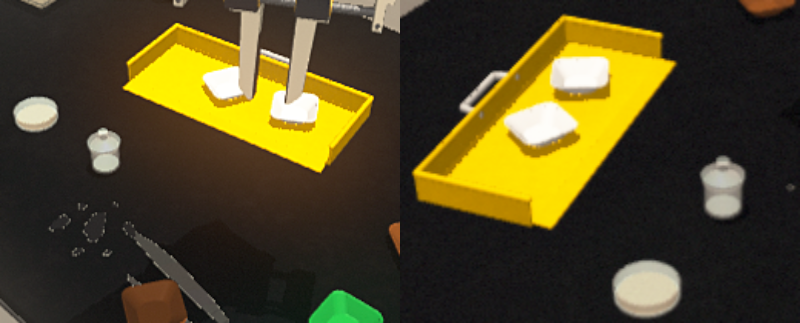

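Both boats lie flat on the floor, at about (-3, 30) and (1, -72) mm in the pan frame, and they don't touch each other. The fingers at the top of the scene crop are raised (z = 0.25), only occluding the view. The bottle and dish stand unchanged.

```bash
python3 - <<'E'
from bench import r
r.finish_job()
E
```

```text
the job is handed in; nothing more can be done
```

I swept both white weighing boats into the yellow pan and handed the job in with the robot's clock at about 26 s of the 54 s allowed; no verdict is reported.

- **First attempt:** it failed. I tried to push boat_a from inside, but the fingertips stopped at rim height and slid over the rim. The boat moved about 5 mm. I then pushed both boats from behind with part-open fingers leaning forward, and both went in on one straight push.
- **Boat positions:** in the pan frame, boat_a is at about (-3, 30) mm and boat_b at about (1, -72) mm. Both look flat on the floor and clear of the bevelled lip.
- **How well this was checked:** boat_a was measured from both cameras, which differed by up to 6 mm in y. Boat_b was measured only from the side camera, because the raised fingers merged with the boats in the last scene view and that measurement was unusable.
- **Bottle and dish:** both look upright and unmoved in the last pictures. I judged this by eye and did not measure them again.

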